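# Size a locating pin in the hole gauge

### The arm

A 6-joint arm with a two-finger parallel gripper is mounted at the origin on the work surface. World frame = base frame: x ahead of the robot, y to its left, z up, the work surface at z = 0. Lengths are in mm, angles in rad, forces in N, time in s.
With the tool pointing down it reaches from about 275 to 750 mm from the base axis. Payload 10.2 kg.
Tool frame: the origin (TCP) lies at the very end of the fingers, on their centre line; the grasp point (between the pads) lies 19 mm behind it; z points along the fingers, y is the line along which they close (so a half turn about z gives the same grasp; the last joint's range is limited). The gripper opens to 85 mm and grips with 20 to 120 N. Pads are 22 mm wide; open, the fingers measure 114 mm over their backs; the gripper's body (76 mm by 85 mm) begins 54 mm behind the grasp point. The pads swing forward as they close: fully open they stand 13 mm farther back than shut.
Start: joints at [-0.223, 0.313, 1.498, -0, 1.331, -0.223], TCP at [525.006, -0.013, 231.294] pointing down, gripper open.
Joint ranges: [-2.94, 2.94], [-0.97, 2.17], [0.19, 2.56], [-1.23, 4.37], [0.02, 3.11], [-2.88, 2.88]. Speed limits (rad/s): [2.39, 2.39, 3.01, 3.14, 3.14, 3.14].

### API

Orientations are given as a unit quaternion [w, x, y, z].
In Python, from rig import * gives the robot as it stands. The module is installed in compiled form; this text tells all that it offers.
- The arm moves only by the shell command python3 -m crank 'ROWS' [FORCE]. ROWS is JSON, a list that holds one entry, the list of rows, each a list of 7 numbers: the shift along the tool's x, y, z in units of 25 mm (1.0 is 25 mm), then the turn, a rotation vector about the tool's x, y, z in units of 8 degrees (1.0 is 8 degrees), then the finger opening in mm, from 0 to 85.4. A call has exactly 8 rows; each row shifts and turns the commanded pose from where the row before left it, along the tool's axes as they then stand; what a row does not reach is not made up. A row lasts 1/10 s, in which the tool goes at most 50 mm and 8.59 degrees, less where a joint would pass 70% of its speed; a pose out of reach is approached as far as the arm can. A call is refused whole if a number of a shift passes 1 or a number of a turn 1, either way. A call with a gripper value outside its range is refused whole. The fingers move at their own pace and stop on an object; FORCE is the grip in N (left out, the last holds). Time passes only in rows, so rows that do not move let the fingers close, or fill a call up. It gives the time, the measured TCP pose, the force, the opening and the grip force at its end, in the units of the state.
- sense(): the state, without advancing time (a new reading comes with each control period).
- capture(name): name is "scene" or "side" or "wrist"; returns the picture (384x512x3 uint8, blue, green, red); there is no depth.
- camera_model(name): a dict with "fx", "fy", "cx", "cy" (pixels), "world_from_camera" (4x4, takes a point from camera to world coordinates); the wrist camera has in their place "T_tool_cam" (4x4, takes a point from camera to tool coordinates, whose origin is the TCP and whose axes are the flange's). Camera axes: x right, y up, looking along -z (the intrinsics and any distortion apply to the point x, -y, -z); pixel columns grow to the right and rows downward; lengths in mm; the calibration is good to about 2 mm. A picture is of the moment at which its call begins: read the wrist's pose just before it. camera_model takes no time and is no camera call.
- finish_job(): hands the job in; it is judged then, once.
The state is a dict: "time_s": time; "joints": joint angles; "dq": joint speeds; "tau": joint torques, N m; "eef_pos": TCP position; "ee_rot": TCP orientation; "force": force on the tool from outside, world axes, zero at the start; "wrist_torque": the same for the moment, N m; "grip_width": opening from 0.0 (shut) to 1.0 (fully open); "grip_force": force on a finger pad.
Only numpy, scipy, OpenCV 4.12 (cv2) and the standard library are available. Lean on these libraries where they do the work, as an engineer would, in place of code of your own. Each camera call takes 0.05 s, during which the arm holds its last target. There are 200 camera calls.

### The job

Take the pin that stands alone in the wooden block and find its size in the hole gauge: start with the largest hole and step down one hole at a time, pushing the pin through until its tip comes out below, until a hole refuses it when pressed gently on its mouth. Then go back to the smallest hole that it passed and leave it there, pushed fully home on its collar and let go. Never force it (under 25 N on the gauge), and leave the two pins in the black rack and the other things on the bench alone.

Things in the scene. Friction and masses are not known exactly. Their poses are not given: they have to be found in the camera images.
- pin_a: one of three upright steel pins. From the bottom: shank 40 mm long, collar 32 mm wide and 5 thick, round knob 24 mm wide and 35 tall (80 mm in all, 0.16 kg). Shank diameter is 13.5, 16.5 or 19.5 mm, which one is not told; the nose narrows 3 mm in diameter over 3 mm. Hangs by its collar in the wooden block or the rack, with side play. Origin: centre of the shank's bottom end, z up.
- pin_b: one of three upright steel pins. From the bottom: shank 40 mm long, collar 32 mm wide and 5 thick, round knob 24 mm wide and 35 tall (80 mm in all, 0.16 kg). Shank diameter is 13.5, 16.5 or 19.5 mm, which one is not told; the nose narrows 3 mm in diameter over 3 mm. Hangs by its collar in the wooden block or the rack, with side play. Origin: centre of the shank's bottom end, z up.
- pin_c: one of three upright steel pins. From the bottom: shank 40 mm long, collar 32 mm wide and 5 thick, round knob 24 mm wide and 35 tall (80 mm in all, 0.16 kg). Shank diameter is 13.5, 16.5 or 19.5 mm, which one is not told; the nose narrows 3 mm in diameter over 3 mm. Hangs by its collar in the wooden block or the rack, with side play. Origin: centre of the shank's bottom end, z up.
- gauge: hole gauge: feet fixed to the bench, aluminium plate 70 x 210 x 12 mm, top face 62 mm above the bench, on springy pads, open below: pressed down it yields from about 4 N, then 1 mm per 3 N, at most 6 mm. Four round through holes in a row along its middle, 45 mm apart, the largest at the +y end. Origin: on the bench under its middle; y along the row.
- hole0 (a point): centre of the mouth of the gauge's largest, 21 mm hole, level with the plate's top face and moving with it; axes as the gauge's. A pin that fits has 1.5 mm of play in diameter, one that does not fit is at least 1.5 mm too thick, so its nose may sink in by 1 to 2 mm only.
- hole1 (a point): centre of the mouth of the gauge's second, 18 mm hole, level with the plate's top face and moving with it; axes as the gauge's. A pin that fits has 1.5 mm of play in diameter, one that does not fit is at least 1.5 mm too thick, so its nose may sink in by 1 to 2 mm only.
- hole2 (a point): centre of the mouth of the gauge's third, 15 mm hole, level with the plate's top face and moving with it; axes as the gauge's. A pin that fits has 1.5 mm of play in diameter, one that does not fit is at least 1.5 mm too thick, so its nose may sink in by 1 to 2 mm only.
- hole3 (a point): centre of the mouth of the gauge's smallest, 12 mm hole, level with the plate's top face and moving with it; axes as the gauge's. A pin that fits has 1.5 mm of play in diameter, one that does not fit is at least 1.5 mm too thick, so its nose may sink in by 1 to 2 mm only.
- block: wooden block 70 x 70 x 50 mm, fixed, with a single 24 mm hole, 44 mm deep, in its top; the pin to be gauged stands in it. Origin: centre of its underside on the bench.
- block_hole0 (a point): centre of the mouth of the wooden block's hole, 50 mm above the bench.
- rack: black plastic rack 160 x 60 x 50 mm, fixed, with two 24 mm holes 90 mm apart holding the two other pins, which stay there. Origin: centre of its underside on the bench; x along its length.
- cup: bystander: orange plastic cup, 74 mm wide, 95 mm tall
- can: bystander: black spray can, 64 mm wide, 190 mm tall
- bottle: bystander: blue drinking bottle, 84 mm wide, 230 mm tall
- carton: bystander: small cardboard carton, 90 x 130 x 60 mm
- screwdriver: bystander: screwdriver lying down, 190 mm long
- collar: bystander: steel shaft collar lying flat, 42 mm outside, 24 mm bore, 14 mm high
- hammer: bystander: hammer lying down, 270 mm long
Not all that is in view belongs to the job. Leave any green look-alike of the pin_b alone.

How it is judged:
By the outcome, as a careful person would: the job done as asked, in the order asked, and still so for the second after the job is handed in, with the robot touching nothing.
It also fails if it takes over 64 s, if anything falls off the work surface, if the arm or the gripper's body presses on something with over 40 N, if the wrist force passes 120 N, or if a joint passes its speed limit or range.

## Working session

There is one attempt and no reset: what is moved stays moved. The work goes in short steps, Python scripts to look and compute and a shell command to move; the robot and the scene stay as the last step left them, time stands still between calls to the robot, and variables do not carry over. Pictures are saved under pics/ and viewed, at most 10 in all, crops included, and the job is handed in when it is done.

```bash
mkdir -p pics; cat > h.py <<'E'
from rig import *
import numpy as np, cv2
from scipy.spatial.transform import Rotation as R
def toolT(s):
    q=s["ee_rot"];T=np.eye(4);T[:3,:3]=R.from_quat([q[1],q[2],q[3],q[0]]).as_matrix();T[:3,3]=s["eef_pos"];return T
def camT(name,s):
    m=camera_model(name)
    return m,(toolT(s)@np.array(m["T_tool_cam"]) if name=="wrist" else np.array(m["world_from_camera"]))
def pix2z(m,W,u,v,z):
    d=np.array([(u-m["cx"])/m["fx"],-(v-m["cy"])/m["fy"],-1]);d=W[:3,:3]@d;o=W[:3,3]
    return o+d*(z-o[2])/d[2]
def w2p(m,W,p):
    c=np.linalg.inv(W)@np.append(p,1)
    return m["fx"]*c[0]/-c[2]+m["cx"],m["fy"]*-c[1]/-c[2]+m["cy"]
E
python3 - <<'E'
from h import *
s=sense();print(s)
for n in("scene","side","wrist"):
    i=capture(n);cv2.imwrite(f"pics/{n}0.png",i);m=camera_model(n);print(n,m)
a=[cv2.imread(f"pics/{n}0.png") for n in("scene","side","wrist")]
cv2.imwrite("pics/s0.png",cv2.resize(a[0],(800,600),interpolation=cv2.INTER_CUBIC))
cv2.imwrite("pics/sw0.png",np.vstack([np.hstack(a[1:])])[:, :] if 0 else cv2.resize(np.hstack(a[1:]),(800,300)))
E
```

```text
{'time_s': 0.0, 'joints': array([-2.23388106e-01,  3.13470586e-01,  1.49843520e+00, -9.46206164e-06,
        1.33101184e+00, -2.23394833e-01]), 'dq': array([ 0.00057232, -0.00092422,  0.00076914, -0.00023637,  0.00077235,
        0.00044972]), 'tau': array([-5.78409599e-04, -4.12261176e+01, -2.59742296e+01, -3.58453699e-04,
        4.11797926e-03, -1.23038126e-05]), 'eef_pos': array([5.24740859e+02, 5.05439647e-02, 2.30725255e+02]), 'ee_rot': array([-5.58141648e-04,  7.07103451e-01,  7.07109801e-01, -3.56919027e-04]), 'force': array([0.03461834, 0.20037803, 0.90842985]), 'wrist_torque': array([ 0.04237422, -0.03127555, -0.02573775]), 'grip_force': 0.0, 'grip_width': 0.998206281881702}
scene {'fx': 350.1738077587379, 'fy': 350.1738077587379, 'cx': 256.536932082103, 'cy': 191.79810865967312, 'world_from_camera': array([[-4.63111561e-01, -7.15660293e-01,  5.22836521e-01,
         1.10298001e+03],
       [ 8.86248961e-01, -3.67596501e-01,  2.81843205e-01,
         3.40095825e+02],
       [-9.51111465e-03,  5.93888170e-01,  8.04491380e-01,
         9.14647734e+02],
       [ 0.00000000e+00
[... 299 characters left out ...]
,  6.41777365e-01, -6.24312424e-01,
        -8.32293942e+02],
       [ 6.69285538e-04,  6.97524775e-01,  7.16560354e-01,
         1.06447056e+03],
       [ 0.00000000e+00,  0.00000000e+00,  0.00000000e+00,
         1.00000000e+00]])}
wrist {'fx': 328.56459253472525, 'fy': 328.56459253472525, 'cx': 246.90518973080722, 'cy': 190.18409672302477, 'T_tool_cam': array([[ 1.68089162e-04,  9.66341641e-01,  2.57262130e-01,
         6.56079381e+01],
       [ 9.99999958e-01, -2.23255234e-04,  1.85226150e-04,
         1.40552063e+00],
       [ 2.36426859e-04,  2.57262088e-01, -9.66341638e-01,
        -1.42877114e+02],
       [ 0.00000000e+00,  0.00000000e+00,  0.00000000e+00,
         1.00000000e+00]])}
```

View pics/s0.png

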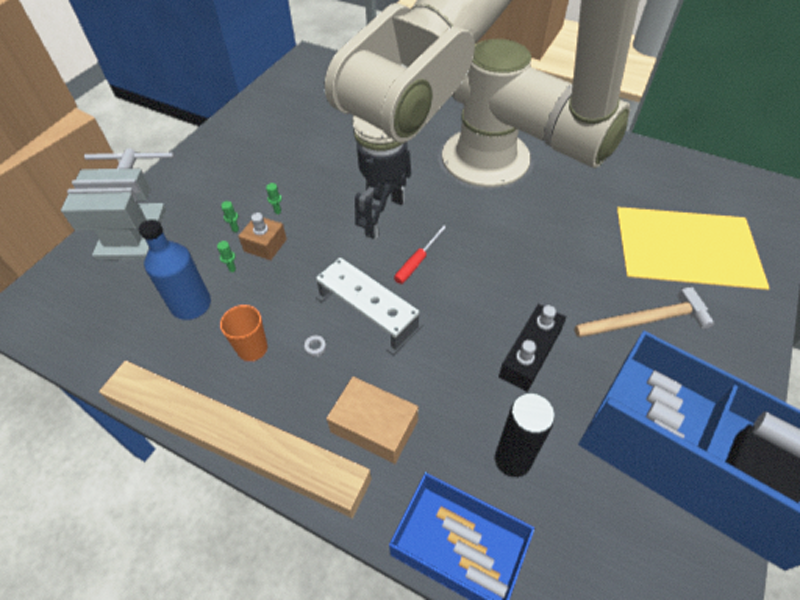

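View pics/sw0.png

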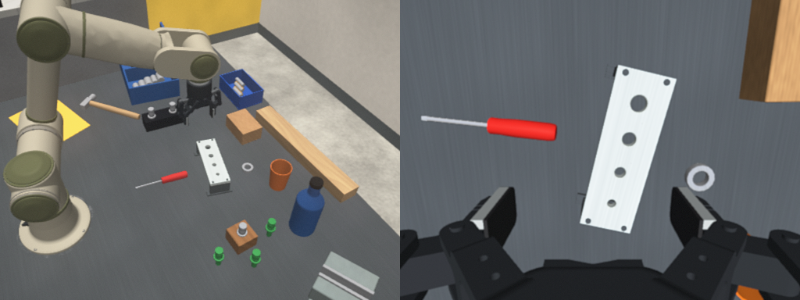

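The scene view shows the block with the pin at about (260,225), with three green look-alikes around it at (230,215), (273,197) and (227,255), and the gauge from (330,265) to (415,325). The wrist view shows the gauge's four holes at (639,102) down to (611,203). Next I enlarge the block and measure the holes.

```bash
python3 - <<'E'
from h import *
s=sense()
m,W=camT("wrist",s);g=cv2.cvtColor(cv2.imread("pics/wrist0.png"),cv2.COLOR_BGR2GRAY)
w=(g>150).astype(np.uint8);n,l,st,c=cv2.connectedComponentsWithStats(w);k=1+np.argmax(st[1:,4])
mask=(l==k).astype(np.uint8);cs,_=cv2.findContours(mask,cv2.RETR_EXTERNAL,2);f=np.zeros_like(mask);cv2.drawContours(f,cs,-1,1,-1)
n,l,st,c=cv2.connectedComponentsWithStats(((f>0)&(mask==0)).astype(np.uint8))
for i in range(1,n):
    if st[i,4]>8:print(st[i,4],st[i,2:4],c[i].round(1),pix2z(m,W,*c[i],62).round(1))
a=cv2.imread("pics/scene0.png")[105:185,125:205];b=cv2.imread("pics/side0.png")[270:350,265:365]
cv2.imwrite("pics/blk.png",np.hstack([cv2.resize(a,(400,400),interpolation=2),cv2.resize(b[:,10:90],(400,400),interpolation=2)]))
for n,u,v in(("scene",260/1.5625,222/1.5625),("side",242/.78125,229/.78125)):
    m,W=camT(n,s);print(n,pix2z(m,W,u,v,86))
E
```

```text
50 [8 8] [288.4  92.4] [563.8  74.7  62. ]
47 [8 7] [341.2 105. ] [612.6  63.7  62. ]
361 [22 21] [305.2 132.1] [580.7  39.   62. ]
229 [17 16] [292.9 177.5] [570.7  -4.6  62. ]
137 [14 13] [281.4 220. ] [560.7 -48.4  62. ]
70 [10  9] [270.5 259.6] [550.6 -92.1  62. ]
33 [6 6] [240.4 282.4] [ 519.2 -118.6   62. ]
32 [7 6] [286.2 291.7] [ 568.1 -129.7   62. ]
scene [ 519.65516677 -308.94844894   86.        ]
side [ 502.36733594 -334.20252731   86.        ]
```

View pics/blk.png

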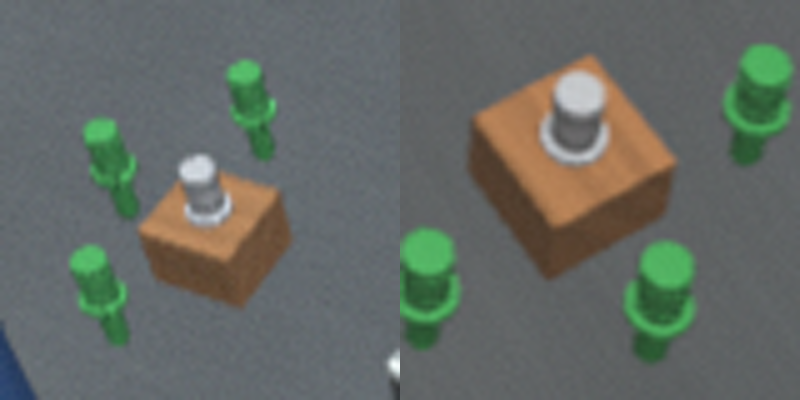

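The crops show the knob's top at (198,168) in the scene crop and (580,93) in the side crop. The green pins are at (245,72), (102,132) and (92,260) in the scene crop, and at (767,65), (667,265) and (428,252) in the side crop.

```bash
python3 - <<'E'
from h import *
s=sense()
def P(n,u,v,z):
    u,v=(125+u/5,105+v/5) if n=="scene" else (275+(u-400)/5,270+v/5)
    m,W=camT(n,s);return pix2z(m,W,u,v,z).round(1)
print("pin",P("scene",198,168,90),P("side",580,93,90))
print("collar top", P("scene",206,206,55),P("side",575,135,55))
for p in((245,72),(102,132),(92,260)):print("gs",P("scene",*p,80))
for p in((767,65),(667,265),(428,252)):print("gd",P("side",*p,80))
for p in((279,190),(232,262),(139,230)):print("bs",P("scene",*p,50))
for p in((591,55),(676,162),(555,228),(472,120)):print("bd",P("side",*p,50))
E
```

```text
pin [ 512.1 -320.7   90. ] [ 509.7 -327.    90. ]
collar top [ 514.  -322.2   55. ] [ 509.7 -327.9   55. ]
gs [ 413.1 -356.1   80. ]
gs [ 506.8 -408.    80. ]
gs [ 603.4 -339.8   80. ]
gd [ 601.5 -348.1   80. ]
gd [ 502.2 -416.1   80. ]
gd [ 409.8 -363.    80. ]
bs [ 475.3 -290.4   50. ]
bs [ 544.4 -280.    50. ]
bs [ 549.3 -353.1   50. ]
bd [ 542.2 -289.9   50. ]
bd [ 547.1 -359.5   50. ]
bd [ 477.7 -364.1   50. ]
bd [ 471.6 -296.2   50. ]
```

```bash
python3 - <<'E'
from h import *
s=sense()
m,W=camT("side",s);print(pix2z(m,W,305/.78125,230/.78125,0),pix2z(m,W,316/.78125,183/.78125,225))
m,W=camT("scene",s);print(pix2z(m,W,188/1.5625,308/1.5625,0),pix2z(m,W,150/1.5625,228/1.5625,230))
E
python3 -m crank '[[[-0.8,-0.03,0,0,0,0,85],[-0.8,-0.03,0,0,0,0,85],[-0.8,-0.03,0,0,0,0,85],[-0.8,-0.03,0,0,0,0,85],[-0.8,-0.03,0,0,0,0,85],[-0.8,-0.03,0,0,0,0,85],[-0.8,-0.03,0,0,0,0,85],[-0.8,-0.03,0,0,0,0,85]]]'
```

```text
[ 717.2138684  -384.28824617    0.        ] [ 712.30586548 -368.36834981  225.        ]
[ 728.21683506 -361.2986017     0.        ] [ 719.78096255 -357.8042046   230.        ]
time_s: 0.95
eef_pos: [518.8, -160.8, 231.1]
ee_rot: [-0.0, 0.707, 0.707, -0.0]
force: [0.9, 1.0, -1.0]
grip_width: 0.995
grip_force: 0.0
```

```bash
python3 -m crank '[[[-0.9,-0.04,0,0,0,0,85],[-0.9,-0.04,0,0,0,0,85],[-0.9,-0.04,0,0,0,0,85],[-0.9,-0.04,0,0,0,0,85],[-0.9,-0.04,0,0,0,0,85],[-0.9,-0.04,0,0,0,0,85],[-0.9,-0.04,0,0,0,0,85],[0,0,0,0,0,0,85]]]'
python3 - <<'E'
from h import *
s=sense();i=capture("wrist");cv2.imwrite("pics/w1.png",i)
cv2.imwrite("pics/w1v.png",cv2.resize(i,(800,600),interpolation=2));print(s["eef_pos"])
m,W=camT("wrist",s);print(w2p(m,W,[511,-324,90]))
E
```

```text
time_s: 1.75
eef_pos: [511.4, -319.6, 230.5]
ee_rot: [-0.0, 0.708, 0.706, -0.0]
force: [0.1, -0.0, 0.5]
grip_width: 0.994
grip_force: 0.0
[ 511.38669536 -319.59750342  230.47586789]
(np.float64(245.1054496631457), np.float64(184.32511403552897))
```

View pics/w1v.png

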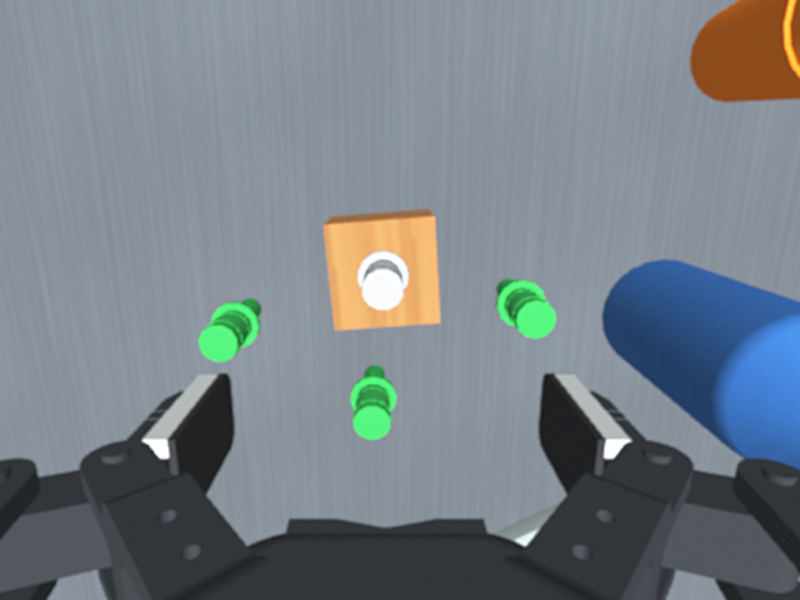

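The pin's knob top is at (383,289), within 1 px of the prediction, so the pin is at (511,-324.5). Going down to TCP z = 60 and gripping.

```bash
python3 -m crank '[[[-0.1,-0.01,0.9,0,0,0,60],[-0.1,-0.01,0.9,0,0,0,60],[0,0,0.9,0,0,0,60],[0,0,0.9,0,0,0,60],[0,0,0.9,0,0,0,60],[0,0,0.9,0,0,0,60],[0,0,0.8,0,0,0,60],[0,0,0.6,0,0,0,60]]]'
python3 -m crank '[[[0,0,0,0,0,0,60],[0,0,0,0,0,0,0],[0,0,0,0,0,0,0],[0,0,0,0,0,0,0],[0,0,0,0,0,0,0],[0,0,0,0,0,0,0],[0,0,0,0,0,0,0],[0,0,0,0,0,0,0]]]' 50
```

```text
time_s: 2.6
eef_pos: [511.4, -321.2, 60.1]
ee_rot: [-0.001, 0.707, 0.707, 0.0]
force: [0.7, -0.1, 0.1]
grip_width: 0.702
grip_force: 0.0
time_s: 3.4
eef_pos: [511.9, -322.8, 62.6]
ee_rot: [0.001, 0.707, 0.707, 0.0]
force: [-2.5, 0.3, 5.4]
grip_width: 0.266
grip_force: 49.0
```

```bash
python3 -m crank '[[[0,0,0,0,0,0,0],[0,0,-0.3,0,0,0,0],[0,0,-0.5,0,0,0,0],[0,0,-0.8,0,0,0,0],[0,0,-0.8,0,0,0,0],[0,0,-0.8,0,0,0,0],[0,0,-0.6,0,0,0,0],[0,0,0,0,0,0,0]]]'
python3 - <<'E'
from h import *
for k in range(3):
    s=sense();print(s["eef_pos"].round(1),s["force"].round(2))
    i=capture(["wrist","side","scene"][k]);cv2.imwrite(f"pics/c{k}.png",i)
a=cv2.imread("pics/c0.png");b=cv2.imread("pics/c1.png")[230:330,255:375]
cv2.imwrite("pics/c.png",np.hstack([a[134:384,120:370].repeat(1,0) if 0 else cv2.resize(a[204:384,130:370],(400,300)),cv2.resize(b,(360,300))]))
m,W=camT("wrist",s)
E
```

```text
time_s: 4.2
eef_pos: [512.2, -323.1, 159.2]
ee_rot: [0.002, 0.707, 0.707, 0.0]
force: [0.4, -0.1, -1.7]
grip_width: 0.26
grip_force: 49.1
[ 512.2 -323.1  159.2] [ 0.39 -0.1  -1.7 ]
[ 511.8 -322.7  157.4] [ 0.21  0.39 -2.49]
[ 511.4 -322.4  156.2] [ 0.14 -0.26 -1.64]
```

View pics/c.png

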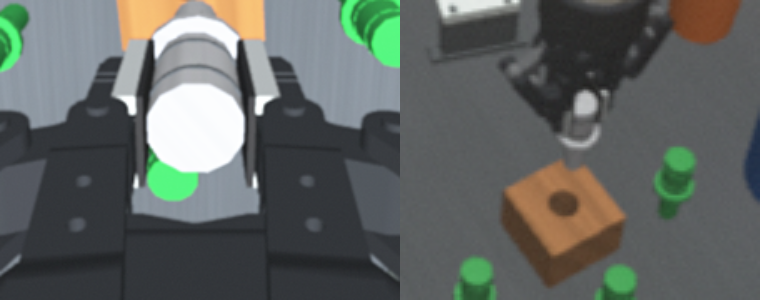

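The pin is held upright and has cleared the block: knob top at about (196,125) in the wrist crop, and the empty block hole at (563,203) in the side crop. Next, the pin's offset in the tool frame and the shifts to hole0.

```bash
python3 - <<'E'
from h import *
m=camera_model("wrist");T=np.array(m["T_tool_cam"])
g=cv2.imread("pics/c0.png")
for (u,v) in((196,120),(196,126)):
    print(pix2z(m,T,130+u/1.6667,204+v/1.6667,-28.7).round(1))
# same for pin in block from hover (tool xy of knob top; z tool = 230.5-90)
s=sense();print(pix2z(m,T,245.1,185,140.6).round(1))
gg=cv2.cvtColor(g,cv2.COLOR_BGR2GRAY)
w=(gg>225).astype(np.uint8);n,l,st,c=cv2.connectedComponentsWithStats(w)
for i in range(1,n):
    if st[i,4]>300:print(st[i],c[i],pix2z(m,T,*c[i],-28.7).round(1))
E
```

```text
[  0.9   1.7 -28.7]
[ -0.7   1.7 -28.7]
[ -5.1  -0.3 140.6]
[222 214  51  25 526] [247.07414449 223.09315589] [ 22.6   1.4 -28.7]
[ 219  254   57   53 2452] [246.91027732 280.34910277] [ -1.    1.4 -28.7]
```

```bash
python3 -m crank '[[[0.5,0.18,0,0,0,0,0],[0.95,0.18,0,0,0,0,0],[1,0.18,0,0,0,0,0],[1,0.18,0,0,0,0,0],[1,0.18,0,0,0,0,0],[1,0.18,0,0,0,0,0],[1,0.18,0,0,0,0,0],[1,0.18,0,0,0,0,0]]]'
python3 -m crank '[[[1,0.2,0,0,0,0,0],[1,0.2,0,0,0,0,0],[1,0.2,0,0,0,0,0],[1,0.2,0,0,0,0,0],[1,0.2,0.2,0,0,0,0],[1,0.2,0.3,0,0,0,0],[0.8,0.14,0.3,0,0,0,0],[0.27,0,0.2,0,0,0,0]]]'
python3 -m crank '[[[0,0,0,0,0,0,0],[0,0,0,0,0,0,0],[0,0,0,0,0,0,0],[0,0,0.2,0,0,0,0],[0,0,0.2,0,0,0,0],[0,0,0,0,0,0,0],[0,0,0,0,0,0,0],[0,0,0,0,0,0,0]]]'
python3 - <<'E'
from h import *
s=sense();print(s["eef_pos"].round(1),s["force"])
a=capture("scene");b=capture("side")
m,W=camT("scene",s);print([w2p(m,W,p) for p in([580.9,39,62],[580.9,39,70])])
m,W=camT("side",s);print([w2p(m,W,p) for p in([580.9,39,62],[580.9,39,70])])
cv2.imwrite("pics/d0.png",a);cv2.imwrite("pics/d1.png",b)
cv2.imwrite("pics/d.png",np.hstack([cv2.resize(a[155:235,200:280],(400,400),interpolation=2),cv2.resize(b[160:240,220:300],(400,400),interpolation=2)]))
E
```

```text
time_s: 5.15
eef_pos: [547.4, -134.2, 155.6]
ee_rot: [-0.001, 0.707, 0.707, -0.0]
force: [-0.4, -0.4, -1.3]
grip_width: 0.267
grip_force: 49.1
time_s: 5.95
eef_pos: [580.4, 43.0, 130.1]
ee_rot: [-0.001, 0.706, 0.708, -0.0]
force: [0.3, -0.5, -1.7]
grip_width: 0.268
grip_force: 49.1
time_s: 6.75
eef_pos: [581.1, 40.4, 121.4]
ee_rot: [0.0, 0.707, 0.707, 0.0]
force: [0.1, -0.1, -0.7]
grip_width: 0.263
grip_force: 49.1
[581.1  40.4 121.4] [ 0.06857661 -0.06331077 -0.71672747]
[(np.float64(250.84873863502608), np.float64(199.2002319145316)), (np.float64(250.78776209626034), np.float64(197.64232502712403))]
[(np.float64(265.87491982515), np.float64(187.40027122349935)), (np.float64(265.92155768665697), np.float64(185.44783986423835))]
```

View pics/d.png

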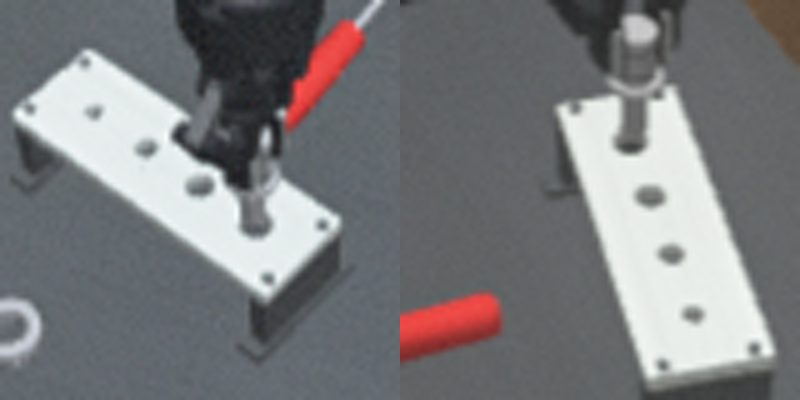

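The pin hangs right over hole0 in both views: tip at (255,225) in the left crop and (630,140) in the right. I lower it gently and watch the force.

```bash
python3 -m crank '[[[0,0,0.1,0,0,0,0],[0,0,0.1,0,0,0,0],[0,0,0.1,0,0,0,0],[0,0,0.1,0,0,0,0],[0,0,0.1,0,0,0,0],[0,0,0,0,0,0,0],[0,0,0,0,0,0,0],[0,0,0,0,0,0,0]]]'; python3 -c "
from h import *
print(sense()['force'],sense()['eef_pos'])"
```

```text
time_s: 7.65
eef_pos: [581.0, 40.5, 108.9]
ee_rot: [0.0, 0.707, 0.707, 0.0]
force: [-0.5, -0.9, -1.2]
grip_width: 0.262
grip_force: 49.1
[-0.53605688 -0.9184396  -1.19077868] [581.0478314   40.50643849 108.8870207 ]
```

```bash
python3 -m crank '[[[0,0,0.15,0,0,0,0],[0,0,0.15,0,0,0,0],[0,0,0.15,0,0,0,0],[0,0,0.15,0,0,0,0],[0,0,0.15,0,0,0,0],[0,0,0.15,0,0,0,0],[0,0,0,0,0,0,0],[0,0,0,0,0,0,0]]]'
```

```text
time_s: 8.45
eef_pos: [581.0, 40.5, 86.3]
ee_rot: [0.0, 0.707, 0.707, 0.0]
force: [0.5, -0.1, -1.7]
grip_width: 0.263
grip_force: 49.1
```

```bash
python3 -m crank '[[[0,0,-0.3,0,0,0,0],[0,0,-0.5,0,0,0,0],[0,0,-0.56,0,0,0,0],[0,0,0,0,0,0,0],[-0.5,-0.1,0,0,0,0,0],[-0.7,-0.17,0,0,0,0,0],[-0.55,-0.13,0,0,0,0,0],[0,0,0,0,0,0,0]]]'; python3 -m crank '[[[0,0,0,0,0,0,0],[0,0,0,0,0,0,0],[0,0,0.12,0,0,0,0],[0,0,0.12,0,0,0,0],[0,0,0.12,0,0,0,0],[0,0,0.08,0,0,0,0],[0,0,0,0,0,0,0],[0,0,0,0,0,0,0]]]'
```

```text
time_s: 9.25
eef_pos: [570.5, -5.2, 120.0]
ee_rot: [-0.0, 0.708, 0.706, -0.0]
force: [0.5, 1.1, -1.8]
grip_width: 0.262
grip_force: 49.2
time_s: 10.05
eef_pos: [571.1, -3.2, 110.0]
ee_rot: [0.0, 0.707, 0.707, 0.0]
force: [-1.8, 1.1, 6.1]
grip_width: 0.267
grip_force: 49.7
```

```bash
python3 -m crank '[[[0,0,0,0,0,0,0],[0.03,-0.03,0,0,0,0,0],[0,0,0,0,0,0,0],[0,0,0.03,0,0,0,0],[0,0,0.03,0,0,0,0],[0,0,0,0,0,0,0],[0,0,0,0,0,0,0],[0,0,0,0,0,0,0]]]'; python3 -c "
from h import *
print(sense()['force'],sense()['eef_pos'])"
```

```text
time_s: 10.85
eef_pos: [570.1, -2.5, 107.5]
ee_rot: [-0.0, 0.707, 0.707, -0.0]
force: [-1.2, -0.4, -1.0]
grip_width: 0.261
grip_force: 49.2
[-1.16353935 -0.35366487 -0.96175679] [570.07146908  -2.51775271 107.45722991]
```

```bash
python3 -m crank '[[[0,-0.015,0.1,0,0,0,0],[0,0,0.15,0,0,0,0],[0,0,0.15,0,0,0,0],[0,0,0.15,0,0,0,0],[0,0,0.15,0,0,0,0],[0,0,0.15,0,0,0,0],[0,0,0,0,0,0,0],[0,0,0,0,0,0,0]]]'
```

```text
time_s: 11.65
eef_pos: [569.8, -2.5, 86.4]
ee_rot: [-0.0, 0.707, 0.707, -0.0]
force: [-1.3, -0.9, -1.9]
grip_width: 0.264
grip_force: 49.2
```

```bash
python3 -m crank '[[[0,0,-0.3,0,0,0,0],[0,0,-0.5,0,0,0,0],[0,0,-0.56,0,0,0,0],[0,0,0,0,0,0,0],[-0.5,-0.1,0,0,0,0,0],[-0.7,-0.17,0,0,0,0,0],[-0.55,-0.14,0,0,0,0,0],[0,0,0,0,0,0,0]]]'; python3 -m crank '[[[0,0,0,0,0,0,0],[0,0,0,0,0,0,0],[0,0,0.12,0,0,0,0],[0,0,0.12,0,0,0,0],[0,0,0.12,0,0,0,0],[0,0,0.07,0,0,0,0],[0,0,0,0,0,0,0],[0,0,0,0,0,0,0]]]'
```

```text
time_s: 12.45
eef_pos: [559.1, -48.2, 120.2]
ee_rot: [-0.0, 0.708, 0.706, -0.0]
force: [1.0, 0.6, -1.7]
grip_width: 0.26
grip_force: 49.2
time_s: 13.25
eef_pos: [559.8, -46.3, 110.7]
ee_rot: [0.0, 0.707, 0.707, 0.0]
force: [-3.9, 0.3, 9.1]
grip_width: 0.263
grip_force: 50.3
```

```bash
python3 -m crank '[[[0,-0.03,0,0,0,0,0],[0,0,0,0,0,0,0],[0,0,0,0,0,0,0],[0,0,0,0,0,0,0],[0,0,0,0,0,0,0],[0,0,0,0,0,0,0],[0,0,0,0,0,0,0],[0,0,0,0,0,0,0]]]';python3 -m crank '[[[0,-0.03,0,0,0,0,0],[0,0,0,0,0,0,0],[0,0,0,0,0,0,0],[0,0,0,0,0,0,0],[0,0,0,0,0,0,0],[0,0,0,0,0,0,0],[0,0,0,0,0,0,0],[0,0,0,0,0,0,0]]]'
```

```text
time_s: 14.05
eef_pos: [559.6, -46.4, 110.9]
ee_rot: [0.001, 0.707, 0.707, 0.001]
force: [-1.2, -0.6, 7.6]
grip_width: 0.267
grip_force: 50.2
time_s: 14.85
eef_pos: [559.3, -46.4, 111.0]
ee_rot: [0.002, 0.707, 0.707, 0.001]
force: [1.4, 0.1, 7.9]
grip_width: 0.267
grip_force: 50.1
```

```bash
python3 -m crank '[[[0.03,0.02,0.02,0,0,0,0],[0,0,0,0,0,0,0],[0,0,0,0,0,0,0],[0,0,0,0,0,0,0],[0,0,0,0,0,0,0],[0,0,0,0,0,0,0],[0,0,0,0,0,0,0],[0,0,0,0,0,0,0]]]';python3 -m crank '[[[-0.06,0,0,0,0,0,0],[0,0,0,0,0,0,0],[0,0,0,0,0,0,0],[0,0,0,0,0,0,0],[0,0,0,0,0,0,0],[0,0,0,0,0,0,0],[0,0,0,0,0,0,0],[0,0,0,0,0,0,0]]]'
```

```text
time_s: 15.65
eef_pos: [559.5, -45.9, 110.6]
ee_rot: [0.002, 0.707, 0.707, 0.001]
force: [-1.4, -1.2, 7.6]
grip_width: 0.263
grip_force: 50.3
time_s: 16.45
eef_pos: [559.5, -46.8, 110.5]
ee_rot: [0.001, 0.707, 0.707, 0.001]
force: [-0.7, 1.4, 8.0]
grip_width: 0.264
grip_force: 50.3
```

Hole2 refuses the pin: it sits centred, with symmetric side forces, at about 8–9 N and does not sink. Lifting and returning to hole1.

```bash
python3 -m crank '[[[0,0,-0.2,0,0,0,0],[0,0,-0.28,0,0,0,0],[0,0,0,0,0,0,0],[0,0,0,0,0,0,0],[0.5,0.1,0,0,0,0,0],[0.75,0.17,0,0,0,0,0],[0.53,0.15,0,0,0,0,0],[0,0,0,0,0,0,0]]]';python3 -m crank '[[[0,0,0,0,0,0,0],[0,0,0,0,0,0,0],[0,0,0,0,0,0,0],[0,0,0,0,0,0,0],[0,0,0,0,0,0,0],[0,0,0,0,0,0,0],[0,0,0,0,0,0,0],[0,0,0,0,0,0,0]]]'
```

```text
time_s: 17.25
eef_pos: [569.3, -0.6, 121.0]
ee_rot: [-0.0, 0.706, 0.708, -0.0]
force: [-0.2, -0.3, -2.3]
grip_width: 0.266
grip_force: 49.2
time_s: 18.05
eef_pos: [569.1, -2.5, 121.3]
ee_rot: [0.0, 0.707, 0.707, -0.0]
force: [0.4, -0.7, -1.7]
grip_width: 0.265
grip_force: 49.2
```

```bash
python3 -m crank '[[[0,0.02,0.1,0,0,0,0],[0,0,0.1,0,0,0,0],[0,0,0.1,0,0,0,0],[0,0,0.1,0,0,0,0],[0,0,0.1,0,0,0,0],[0,0,0.06,0,0,0,0],[0,0,0,0,0,0,0],[0,0,0,0,0,0,0]]]'
```

```text
time_s: 18.85
eef_pos: [569.7, -2.5, 107.3]
ee_rot: [0.0, 0.707, 0.707, 0.0]
force: [-0.1, -0.5, -2.3]
grip_width: 0.267
grip_force: 49.2
```

```bash
python3 -m crank '[[[0,0,0.2,0,0,0,0],[0,0,0.2,0,0,0,0],[0,0,0.2,0,0,0,0],[0,0,0.2,0,0,0,0],[0,0,0.2,0,0,0,0],[0,0,0.2,0,0,0,0],[0,0,0,0,0,0,0],[0,0,0,0,0,0,0]]]';python3 -m crank '[[[0,0,0.05,0,0,0,0],[0,0,0.05,0,0,0,0],[0,0,0,0,0,0,0],[0,0,0,0,0,0,0],[0,0,0,0,0,0,0],[0,0,0,0,0,0,0],[0,0,0,0,0,0,0],[0,0,0,0,0,0,0]]]'
```

```text
time_s: 19.65
eef_pos: [569.6, -2.5, 77.2]
ee_rot: [-0.0, 0.707, 0.707, -0.0]
force: [0.2, 0.2, -2.4]
grip_width: 0.261
grip_force: 49.3
time_s: 20.45
eef_pos: [569.6, -2.5, 74.8]
ee_rot: [0.0, 0.707, 0.707, 0.0]
force: [-0.1, -0.6, -2.0]
grip_width: 0.268
grip_force: 49.3
```

```bash
python3 -m crank '[[[0,0,0.05,0,0,0,0],[0,0,0.03,0,0,0,0],[0,0,0,0,0,0,0],[0,0,0,0,0,0,0],[0,0,0,0,0,0,0],[0,0,0,0,0,0,0],[0,0,0,0,0,0,0],[0,0,0,0,0,0,0]]]'
```

```text
time_s: 21.25
eef_pos: [569.7, -2.5, 73.5]
ee_rot: [0.0, 0.707, 0.707, 0.0]
force: [-2.6, 0.0, 6.0]
grip_width: 0.262
grip_force: 49.8
```

The collar is seated at about 6–8 N. I ease off, open and retreat.

```bash
python3 -m crank '[[[0,0,-0.02,0,0,0,0],[0,0,0,0,0,0,30],[0,0,0,0,0,0,40],[0,0,0,0,0,0,55],[0,0,0,0,0,0,60],[0,0,0,0,0,0,60],[0,0,0,0,0,0,60],[0,0,0,0,0,0,60]]]';python3 -m crank '[[[0,0,-0.2,0,0,0,60],[0,0,-0.5,0,0,0,60],[0,0,-0.9,0,0,0,60],[0,0,-0.9,0,0,0,60],[0,0,-0.9,0,0,0,60],[0,0,-0.9,0,0,0,60],[0,0,-0.7,0,0,0,60],[0,0,0,0,0,0,60]]]'
python3 - <<'E'
from h import *
a=capture("wrist");b=capture("side");c=capture("scene")
cv2.imwrite("pics/f.png",np.hstack([cv2.resize(a,(400,300)),cv2.resize(b[145:235,210:330],(400,300),interpolation=2)]))
E
```

```text
time_s: 22.05
eef_pos: [569.6, -2.5, 73.3]
ee_rot: [0.0, 0.707, 0.707, 0.0]
force: [0.0, 0.5, 0.6]
grip_width: 0.703
grip_force: 0.0
time_s: 22.85
eef_pos: [570.6, -2.7, 201.6]
ee_rot: [0.002, 0.707, 0.707, 0.002]
force: [0.0, -0.1, 0.2]
grip_width: 0.703
grip_force: 0.0
```

View pics/f.png

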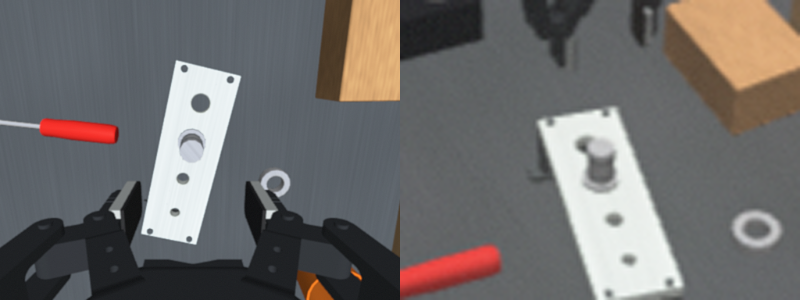

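The pin stands upright in the second hole with its collar flat on the plate, at (190,145) in the wrist view and (600,165) in the side crop. The gripper is clear, so I am handing in.

```bash
python3 -c "
from rig import *
print(finish_job())"
```

```text
the job is handed in; nothing more can be done
None
```

The pin passed hole0 (21 mm) and hole1 (18 mm) and was refused by hole2 (15 mm), which makes it the 16.5 mm pin; it now stands fully home on its collar in hole1, let go, and the job was handed in at about 23 s with readings on the gauge no higher than about 11 N.

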